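# Set the bar gauge to full length and butt the bar against it

### The arm

A 6-joint arm with a two-finger parallel gripper is mounted at the origin on the work surface. World frame = base frame: x ahead of the robot, y to its left, z up, the work surface at z = 0. Lengths are in m, angles in degrees, forces in N, time in s.
With the tool pointing down it reaches from about 0.35 to 0.875 m from the base axis. Payload 4.2 kg.
Tool frame: the origin (TCP) lies at the very end of the fingers, on their centre line; the grasp point (between the pads) lies behind it (r.grip_point_offset is the z of the grasp point in the tool frame, in m); z points along the fingers, y is the direction in which the jaws open and shut (so a half turn about z gives the same grasp; the last joint's range is limited). The gripper opens to 87 mm and grips with 3 to 60 N. Pads are 19 mm wide; open, the fingers measure 117 mm over their backs; the gripper's body (75 mm by 190 mm) begins 51 mm behind the grasp point.
Start: joints at [-55.256, 22.042, 0.453, 0, -68.411, -14.817], TCP at [0.213, -0.588, 0.223] pointing down, gripper open.
Joint ranges: [-179.83, 179.83], [-69.29, 118.12], [-61.27, 80.66], [-181.25, 117.63], [-171.15, -9.14], [-177.46, 177.46]. Speed limits (degrees/s): [159.86, 159.86, 180, 180, 180, 180].

### API

Orientations are given as a 3x3 rotation matrix whose columns are the frame's x, y, z axes.
In Python, from station import r, capture, workorder gives the robot as it stands. The module is installed in compiled form; this text tells all that it offers.
- The arm moves only by the shell command python3 -m crank 'ROWS'. ROWS is JSON, a list of rows, each an object with "delta_rot": the turn, a rotation vector about the tool's x, y, z in rad, a list of three; "linear": the shift along the tool's x, y, z in m, a list of three; "gripper": the opening in per cent of the stroke, from 0 (shut) to 100 (fully open). A call has 1 to 10 rows; each row shifts and turns the commanded pose from where the row before left it, along the tool's axes as they then stand; what a row does not reach is not made up. A row lasts 1/8 s, in which the tool goes at most 62.5 mm and 10.7 degrees, less where a joint would pass 70% of its speed; a pose out of reach is approached as far as the arm can. A call is refused whole if a number of a shift passes 0.0625 or a number of a turn 0.188, either way. A call with a gripper value outside its range is refused whole. The fingers move at their own pace and stop on an object; the grip force is fixed at half the most. Time passes only in rows, so rows that do not move let the fingers close. It gives the time, the measured TCP pose, the force and the opening at its end, in the units of the state.
- r.sense(): the state, without advancing time (a new reading comes with each control period).
- capture(name): name is "scene" or "side" or "wrist"; returns a dict with "img" (480x640x3 uint8, blue, green, red), "fx", "fy", "cx", "cy" (pixels), "world_from_camera" (4x4, takes a point from camera to world coordinates). Camera axes: x right, y down, z forward; pixel columns grow to the right and rows downward; lengths in m; the calibration is good to about 2 mm. A picture is of the moment at which its call begins. There is no depth.
- workorder.finish_job(): hands the job in, once; it reports no verdict.
The state is a dict: "time_s": time; "joints": joint angles; "joint_velocities": joint speeds; "effort": joint torques, N m; "tcp_pos": TCP position; "ee_rot": TCP orientation; "wrist_force": force on the tool from outside, world axes, zero at the start; "moment": the same for the moment, N m; "gripper_width": opening from 0.0 (shut) to 1.0 (fully open).
Only numpy, scipy, OpenCV 4.12 (cv2) and the standard library are available. Lean on these libraries where they do the work, as an engineer would, in place of code of your own. Each camera call takes 0.05 s, during which the arm holds its last target.

### The job

Set the farrier's bar gauge to full length: with a fingertip, press the red lock button on the blue carriage and keep it held down the whole way while you slide the carriage fully home against the yellow end stop, then let the button up so it locks there. Then push the square steel bar by its free end along the trough until it butts against the carriage's brass stop plate, and move clear. Only press and push: do not lift or carry anything, and leave the other things on the bench where they are.

Things in the scene. Friction and masses are not known exactly. Their poses are not given: they have to be found in the camera images.
- gauge: Bar-length gauge fixed to the table: aluminium base plate 150 mm (own x) by 420 mm (own y), 8 mm thick. Origin: centre of the plate's underside. Own +y runs along the gauge to the yellow end stop (near world y, turned up to 0.35 rad), z up. The bar's trough runs along y at own x = -0.035, the carriage's rail at own x = +0.040
- trough (a point): Middle of the trough's floor, 8 mm above the table. The trough runs along gauge y for 385 mm, both ends open, 24 mm wide between low walls 5 mm thick whose tops are 14 mm above the table
- end_stop (a point): Centre of the face of the yellow end stop that the carriage meets, 28 mm above the table; the block is 66 mm wide, 14 mm thick, its top 48 mm above the table, at the +y end of the rail
- carriage (a joint): Place of the blue carriage on its rail, m, growing towards the yellow end stop: 0.150 is against it; starts at about 0.02. Carriage 60 mm wide, 80 mm long along y, upper face 46 mm above the table. Locked (but for 1 mm of play) while the lock button is up; with the button down it slides with 2 to 3 N
- lock_button (a joint): Travel of the red lock button, m: 0 is up (locked), 0.008 fully down. Sprung: 4 N to start, 8 N fully down. Its pin is clear of the rail's notches, 10 mm apart, once the button is more than 4 mm down; let up, it drops into the next notch; the last notch is at the end stop and takes the pin in the last 4 mm of the carriage's travel
- button_top (a point): Centre of the top of the red round lock button (32 mm across) on the carriage; moves with both. Unpressed: 60 mm above the table, 14 mm above the carriage's upper face. A blue upright thumb rest, 50 mm wide, 10 mm thick, top 80 mm above the table, stands on the carriage; its face is 24 mm in gauge +y from this point, so a fingertip on the button can push against it
- stop_face (a point): Point on the carriage's brass stop plate, which reaches across the trough: on the trough's centre line, on the face towards the bar (gauge -y), 18 mm above the table. Plate 8 mm thick, from 16 to 44 mm above the table. Axes as the gauge's
- bar_head (a point): Centre of the end face nearest the stop plate (gauge +y) of the dark square steel bar lying loose in the trough: 20 x 20 mm, 130 mm long, 0.3 to 0.55 kg, top 28 mm above the table. Axes: y along the bar to this end, z up
- bar_tail (a point): Centre of the bar's other, free end face (gauge -y), where it is pushed; 18 mm above the table. The bar's top 14 mm stand above the trough's walls
- shoe: loose steel horseshoe lying flat near the gauge, about 130 x 125 x 10 mm. Origin at the centre of its underside. Leave alone
- hammer: hammer with a wooden handle lying on the table beyond the gauge. Origin at the centre of its underside. Leave alone
- offcut: short loose offcut of the same square steel bar, 20 x 40 x 20 mm, lying on the gauge's base plate behind the carriage, beside the trough. Origin at the centre of its underside. Leave alone
- can: red spray can, 60 mm across, 150 mm high, standing beyond the gauge. Origin at the centre of its underside. Leave alone
- nail_tray: green open nail tray, 100 x 140 x 35 mm. Origin at the centre of its underside. Leave alone
- rasp: hoof rasp: steel blade with a round wooden handle, 400 mm long, lying on the table at the right of the gauge (-y). Origin at the centre of its underside. Leave alone
- punch: round steel punch, 16 mm thick and 110 mm long, lying on the robot's side of the gauge. Origin at the centre of its underside. Leave alone
- bar: The square steel bar itself; origin at the centre of its underside
Mind the look-alikes: they are no part of the job. Leave any orange look-alike of the bar alone.

How it is judged:
By the outcome, as a careful person would: the job done as asked, in the order asked, and still so for the second after the job is handed in, with the robot touching nothing.
It also fails if it takes over 56 s, if anything falls off the work surface, if the arm or the gripper's body presses on something with over 40 N, if the wrist force passes 120 N, or if a joint passes its speed limit or range.

## Working session

There is one attempt and no reset: what is moved stays moved. The work goes in short steps, Python scripts to look and compute and a shell command to move; the robot and the scene stay as the last step left them, time stands still between calls to the robot, and variables do not carry over. Pictures are saved under pics/ and viewed, and the job is handed in when it is done.

```bash
mkdir -p pics; python3 - <<'E'
from station import r, capture
import cv2,numpy as np
s=r.sense();print({k:np.round(v,3).tolist() for k,v in s.items()}, r.grip_point_offset)
for n in ["scene","side","wrist"]:
    c=capture(n);cv2.imwrite(f"pics/{n}0.png",c["img"]);print(n,c["fx"],c["fy"],c["cx"],c["cy"],np.round(c["world_from_camera"],4).tolist())
E
```

```text
{'time_s': 0.0, 'joints': [-55.257, 22.089, 0.376, -0.032, -68.412, -14.817], 'joint_velocities': [0.081, -0.032, 0.036, 0.01, 0.003, 0.049], 'effort': [0.002, -39.067, 18.741, 4.22, 0.011, -0.0], 'tcp_pos': [0.213, -0.587, 0.221], 'ee_rot': [[-0.94, -0.341, -0.001], [-0.341, 0.94, 0.002], [0.0, 0.002, -1.0]], 'wrist_force': [0.184, 0.401, -0.271], 'moment': [-0.009, -0.006, -0.034], 'gripper_width': 0.998} -0.0187
scene 438.0513039039598 438.0513039039598 320.5218098205612 247.38532066799957 [[-0.2445, 0.8259, -0.508, 0.9898], [0.9696, 0.2108, -0.1241, 0.0572], [0.0046, -0.5229, -0.8524, 0.846], [0.0, 0.0, 0.0, 1.0]]
side 473.05660173470477 473.05660173470477 316.19969136713354 237.6300788163411 [[-0.7883, -0.4928, 0.3685, 0.152], [-0.6151, 0.6164, -0.4916, 0.4809], [0.0151, -0.6142, -0.789, 0.8793], [0.0, 0.0, 0.0, 1.0]]
wrist 339.4420519253685 339.4420519253685 322.29930313548095 237.83444268961762 [[-0.3405, 0.9023, 0.2644, 0.1395], [0.9402, 0.3262, 0.0975, -0.6136], [0.0017, 0.2818, -0.9595, 0.3855], [0.0, 0.0, 0.0, 1.0]]
```

View pics/scene0.png

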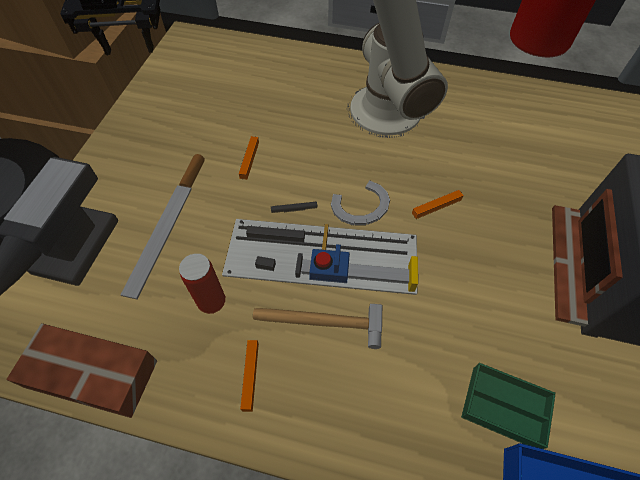

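View pics/side0.png

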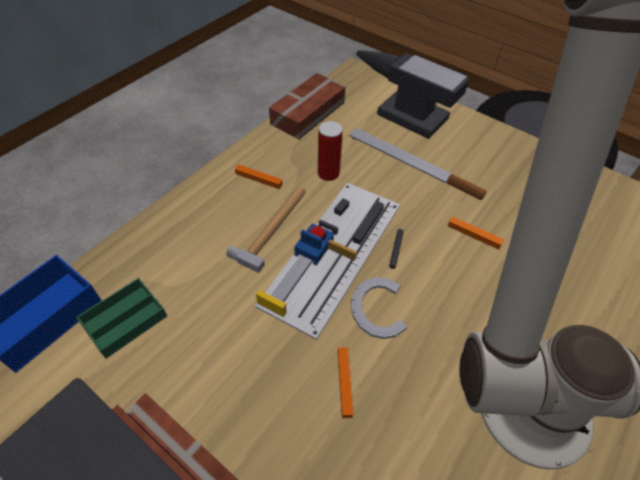

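View pics/wrist0.png

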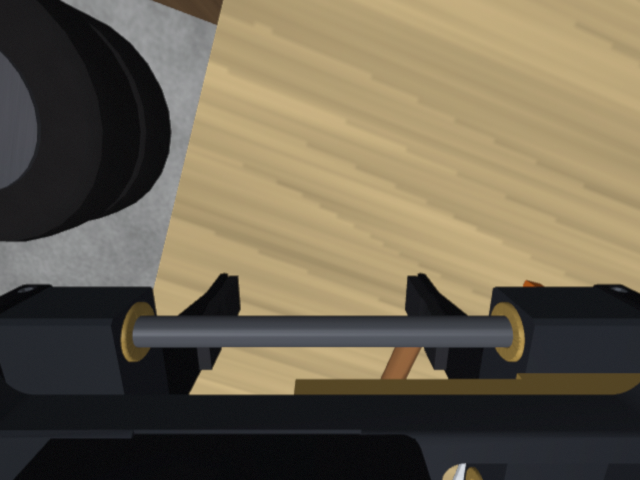

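The scene view shows the gauge plate at the centre, with corners near (237,219), (418,236), (417,293) and (224,278). Red button candidates are the button at (323,260), the can at (203,283) and the red vessel at (550,20). I choose (323,260), on the blue carriage. Bar candidates are the dark bar in the trough at (275,236), the offcut (265,263), the dark rail block (299,264), the punch (293,207) and orange bars at (249,157), (438,204) and (249,375). I choose (275,236). I'll check both in a close crop.

```bash
python3 - <<'E'
import cv2,numpy as np
a=cv2.imread("pics/scene0.png")[205:305,215:430];b=cv2.imread("pics/side0.png")[175:345,245:410]
cv2.imwrite("pics/c1.png",cv2.resize(a,None,fx=3.7,fy=3.7,interpolation=cv2.INTER_CUBIC))
cv2.imwrite("pics/c2.png",cv2.resize(b,None,fx=3.5,fy=3.5,interpolation=cv2.INTER_CUBIC))
E
```

```text
(no output)
```

View pics/c1.png

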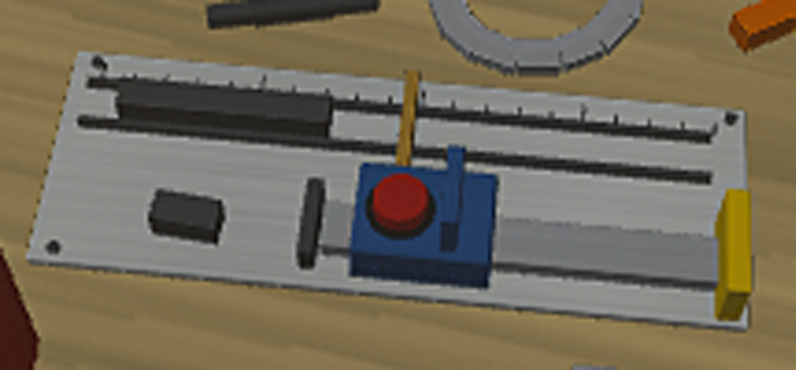

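View pics/c2.png

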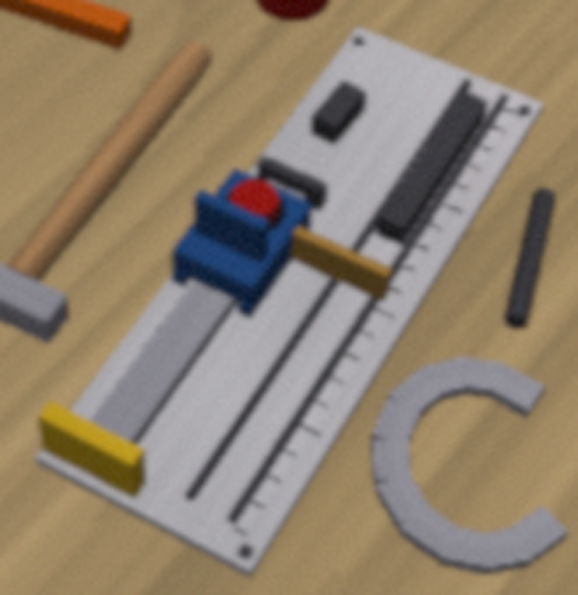

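The crops confirm it: the red button and thumb rest are on the blue carriage, the brass plate reaches across the trough, and the dark bar lies in the trough. Next I cast rays for the plate corners, button and bar.

```bash
cat > h.py <<'E'
import cv2,numpy as np
from station import r,capture
def ray(c,u,v):
    T=np.array(c["world_from_camera"]);d=T[:3,:3]@np.array([(u-c["cx"])/c["fx"],(v-c["cy"])/c["fy"],1]);return T[:3,3],d/np.linalg.norm(d)
def plane(c,u,v,z):
    o,d=ray(c,u,v);return o+d*(z-o[2])/d[2]
def tri(a,b):
    A=np.zeros((3,3));y=np.zeros(3)
    for o,d in(a,b):
        M=np.eye(3)-np.outer(d,d);A+=M;y+=M@o
    p=np.linalg.solve(A,y);return p,[np.linalg.norm((np.eye(3)-np.outer(d,d))@(p-o)) for o,d in(a,b)]
def rigid(g,w):
    g=np.array(g);w=np.array(w);gm,wm=g.mean(0),w.mean(0);H=(g-gm).T@(w-wm)
    a=np.arctan2(H[0,1]-H[1,0],H[0,0]+H[1,1]);R=np.array([[np.cos(a),-np.sin(a)],[np.sin(a),np.cos(a)]])
    t=wm-R@gm;return a,R,t,w-(g@R.T+t)
def red(img,x0,y0,x1,y1):
    h=cv2.cvtColor(img,cv2.COLOR_BGR2HSV);m=(((h[...,0]<6)|(h[...,0]>174))&(h[...,1]>170)&(h[...,2]>70)).astype(np.uint8)
    k=np.zeros_like(m);k[y0:y1,x0:x1]=m[y0:y1,x0:x1];ys,xs=np.nonzero(k);return xs.mean(),ys.mean(),len(xs),np.percentile(ys,[0,100]),np.percentile(xs,[0,100])
E
python3 - <<'E'
from h import *
S=capture("scene");D=capture("side")
sc=np.array([(77,52),(745,110),(747,324),(28,260)])/3.7+[215,205]
sd=np.array([(542,103),(252,570),(40,455),(360,28)])/3.5+[245,175]
# near robot side = own x=-.075; +y end = yellow
g=[(-.075,-.21),(-.075,.21),(.075,.21),(.075,-.21)]
ws=[plane(S,*p,.008)[:2] for p in sc];wd=[plane(D,*p,.008)[:2] for p in sd]
for w in(ws,wd,(np.array(ws)+wd)/2):
    a,R,t,e=rigid(g,w);print(np.round(w,4).tolist(),a,t,np.round(e,4).tolist())
np.savez("g.npz",R=R,t=t,a=a)
a1=red(S["img"],305,245,345,275);a2=red(D["img"],300,220,335,245);print(a1,a2)
p,e=tri(ray(S,*a1[:2]),ray(D,*a2[:2]));print("button",p,e,"gauge",R.T@(p[:2]-t))
print(R.T@(plane(S,*a1[:2],.058)[:2]-t),R.T@(plane(D,*a2[:2],.058)[:2]-t))
for n,u,z in [("head top",(332,100),.028),("tail topleft",(118,84),.028),("brass top front",(402,165),.016),("stop top L",(728,190),.048),("brassend top",(408,72),.044)]:
    q=plane(S,*(np.array(u)/3.7+[215,205]),z);print(n,R.T@(q[:2]-t))
for n,u in [("head top",(378,220)),("head R",(405,232)),("tail",(470,92)),("tailR",(487,105))]:
    q=plane(D,*(np.array(u)/3.5+[245,175]),.028);print(n,R.T@(q[:2]-t))
E
```

```text
[[0.4641, -0.2753], [0.4033, 0.1394], [0.5487, 0.16], [0.6111, -0.2523]] 0.1479762851627647 [ 0.50677575 -0.05706775] [[0.0005, 0.0005], [0.0016, -0.0002], [-0.0013, -0.0017], [-0.0008, 0.0015]]
[[0.4611, -0.2737], [0.401, 0.1377], [0.5467, 0.1574], [0.6048, -0.253]] 0.14234555262708448 [ 0.50339014 -0.05789908] [[0.0021, 0.0027], [0.0017, -0.0017], [-0.0012, -0.0032], [-0.0027, 0.0022]]
[[0.4626, -0.2745], [0.4022, 0.1385], [0.5477, 0.1587], [0.6079, -0.2526]] 0.14517159201103466 [ 0.50508295 -0.05748341] [[0.0013, 0.0016], [0.0017, -0.001], [-0.0012, -0.0025], [-0.0017, 0.0018]]
(np.float64(322.472049689441), np.float64(258.46583850931677), 161, array([252., 266.]), array([316., 330.])) (np.float64(318.02150537634407), np.float64(231.10752688172042), 93, array([227., 236.]), array([311., 324.]))
button [ 0.54436294 -0.04773749  0.05697292] [np.float64(0.000751266216082011), np.float64(0.0007512662160820227)] gauge [0.04027668 0.00396108]
[0.04141836 0.00460558] [0.03958644 0.00392207]
head top [-0.03978336 -0.04316242]
tail topleft [-0.03774018 -0.17400139]
brass top front [-0.00569442  0.00287578]
stop top L [0.01082703 0.19123179]
brassend top [-0.05406219  0.00142992]
head top [-0.02772191 -0.04043472]
head R [-0.04734363 -0.04048403]
tail [-0.03191519 -0.17343134]
tailR [-0.04719708 -0.16837588]
```

Both views agree. The gauge origin is at about (0.505,-0.0575), turned 0.146 rad. The button is at gauge (0.040,0.004) and its triangulated height of 57 mm fits the given 60 mm. The bar runs from about y=-0.172 to -0.042, a length of 130 mm as given. I turn the tool so its x axis lies along gauge -y, with the gripper shut.

```bash
python3 -m crank '[{"delta_rot":[0,0,-0.171],"linear":[0,0,0],"gripper":0},{"delta_rot":[0,0,-0.171],"linear":[0,0,0],"gripper":0},{"delta_rot":[0,0,-0.171],"linear":[0,0,0],"gripper":0},{"delta_rot":[0,0,-0.171],"linear":[0,0,0],"gripper":0},{"delta_rot":[0,0,-0.171],"linear":[0,0,0],"gripper":0},{"delta_rot":[0,0,-0.171],"linear":[0,0,0],"gripper":0},{"delta_rot":[0,0,-0.171],"linear":[0,0,0],"gripper":0},{"delta_rot":[0,0,-0.171],"linear":[0,0,0],"gripper":0}]' && python3 -m crank '[{"delta_rot":[0,0,0],"linear":[-0.04,-0.033,0],"gripper":0},{"delta_rot":[0,0,0],"linear":[-0.04,-0.033,0],"gripper":0},{"delta_rot":[0,0,0],"linear":[-0.04,-0.033,0],"gripper":0},{"delta_rot":[0,0,0],"linear":[-0.04,-0.033,0],"gripper":0},{"delta_rot":[0,0,0],"linear":[-0.04,-0.033,0],"gripper":0},{"delta_rot":[0,0,0],"linear":[-0.04,-0.033,0],"gripper":0},{"delta_rot":[0,0,0],"linear":[-0.04,-0.033,0],"gripper":0},{"delta_rot":[0,0,0],"linear":[-0.04,-0.033,0],"gripper":0},{"delta_rot":[0,0,0],"linear":[-0.04,-0.033,0],"gripper":0},{"delta_rot":[0,0,0],"linear":[-0.04,-0.033,0],"gripper":0}]'
cat > st.py <<'E'
from h import *
G=np.load("g.npz");s=r.sense();p=np.array(s["tcp_pos"])
print("t",s["time_s"],"gauge",np.round(G["R"].T@(p[:2]-G["t"]),4),"z",round(p[2],4),"F gauge",np.round(G["R"].T@np.array(s["wrist_force"])[:2],2),round(s["wrist_force"][2],2),"w",s["gripper_width"])
Rg=np.eye(3);Rg[:2,:2]=G["R"];print(np.round(Rg.T@np.array(s["ee_rot"]),3).tolist())
E
python3 st.py
```

```text
time_s: 1.25
tcp_pos: [0.213, -0.5874, 0.2224]
ee_rot: [[0.15, -0.989, -0.0], [-0.989, -0.15, 0.0], [-0.0, 0.0, -1.0]]
wrist_force: [0.8, -0.4, -0.3]
gripper_width: 0.169
time_s: 2.5
tcp_pos: [0.4824, -0.1424, 0.2227]
ee_rot: [[0.145, -0.989, 0.0], [-0.989, -0.145, -0.0], [0.0, -0.0, -1.0]]
wrist_force: [-0.0, -0.1, 0.0]
gripper_width: 0.005
t 2.5 gauge [-0.0347 -0.0808] z 0.2227 F gauge [-0.01 -0.08] 0.01 w 0.005427295959919319
[[0.0, -1.0, 0.0], [-1.0, -0.0, -0.0], [0.0, -0.0, -1.0]]
```

```bash
python3 -m crank '[{"delta_rot":[0,0,0],"linear":[-0.03,-0.025,0],"gripper":0},{"delta_rot":[0,0,0],"linear":[-0.03,-0.025,0],"gripper":0},{"delta_rot":[0,0,0],"linear":[-0.024,-0.024,0],"gripper":0},{"delta_rot":[0,0,0],"linear":[0,0,0.045],"gripper":0},{"delta_rot":[0,0,0],"linear":[0,0,0.045],"gripper":0},{"delta_rot":[0,0,0],"linear":[0,0,0.045],"gripper":0},{"delta_rot":[0,0,0],"linear":[0,0,0],"gripper":0},{"delta_rot":[0,0,0],"linear":[0,0,0],"gripper":0}]'; python3 st.py; python3 - <<'E'
from h import *
a=capture("scene")["img"][150:320,215:440];b=capture("wrist")["img"];d=capture("side")["img"][120:345,220:420]
cv2.imwrite("pics/s1.png",cv2.resize(a,None,fx=3.5,fy=3.5,interpolation=cv2.INTER_CUBIC));cv2.imwrite("pics/w1.png",b)
cv2.imwrite("pics/d1.png",cv2.resize(d,None,fx=2.6,fy=2.6,interpolation=cv2.INTER_CUBIC))
E
```

```text
time_s: 3.5
tcp_pos: [0.5443, -0.0502, 0.0892]
ee_rot: [[0.145, -0.989, 0.003], [-0.989, -0.145, -0.0], [0.001, -0.003, -1.0]]
wrist_force: [-0.1, 0.6, -0.2]
gripper_width: 0.004
t 3.5 gauge [0.0398 0.0015] z 0.0892 F gauge [-0.05  0.62] -0.17 w 0.003645938046169209
[[0.001, -1.0, 0.003], [-1.0, -0.001, -0.001], [0.001, -0.003, -1.0]]
```

View pics/s1.png

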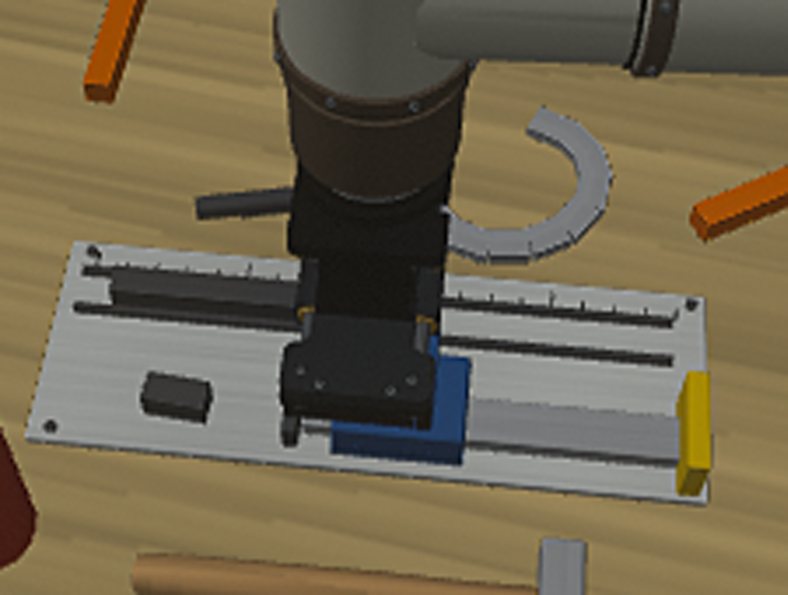

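View pics/d1.png

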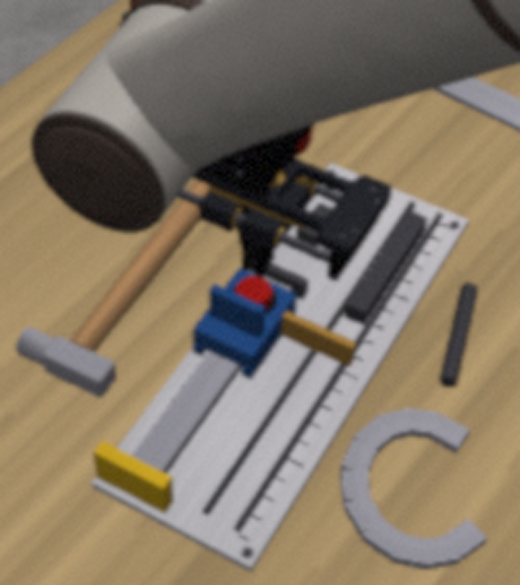

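View pics/w1.png

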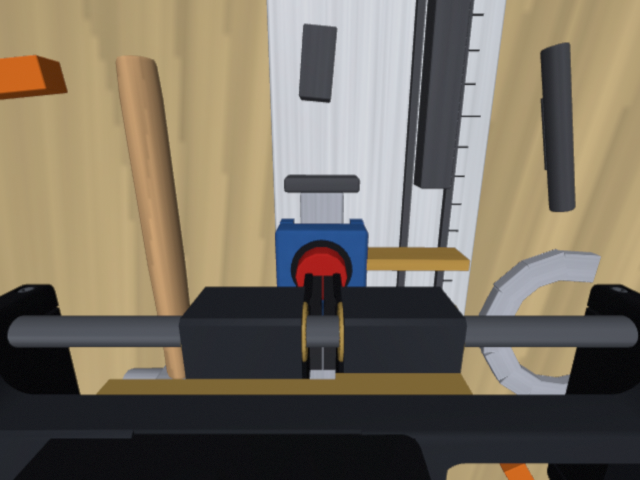

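The wrist view shows the shut fingers centred over the red button at (322,265). The side view shows the tip just above it. I press down in steps.

```bash
python3 -m crank '[{"delta_rot":[0,0,0],"linear":[-0.006,0,0.012],"gripper":0},{"delta_rot":[0,0,0],"linear":[0,0,0.012],"gripper":0},{"delta_rot":[0,0,0],"linear":[0,0,0.004],"gripper":0},{"delta_rot":[0,0,0],"linear":[0,0,0.003],"gripper":0},{"delta_rot":[0,0,0],"linear":[0,0,0.002],"gripper":0},{"delta_rot":[0,0,0],"linear":[0,0,0],"gripper":0}]'; python3 st.py
```

```text
time_s: 4.4
tcp_pos: [0.5412, -0.0445, 0.0548]
ee_rot: [[0.145, -0.989, -0.002], [-0.99, -0.145, -0.0], [0.0, 0.002, -1.0]]
wrist_force: [-3.9, 1.0, 6.9]
gripper_width: 0.009
t 4.4 gauge [0.0376 0.0076] z 0.0548 F gauge [-3.69  1.58] 6.93 w 0.008642424323436242
[[-0.0, -1.0, -0.002], [-1.0, 0.0, -0.0], [0.0, 0.002, -1.0]]
```

```bash
python3 -m crank '[{"delta_rot":[0,0,0],"linear":[0,0,0.002],"gripper":0},{"delta_rot":[0,0,0],"linear":[0,0,0.001],"gripper":0},{"delta_rot":[0,0,0],"linear":[0,0,0],"gripper":0}]'; python3 st.py
```

```text
time_s: 4.78
tcp_pos: [0.5412, -0.0447, 0.0524]
ee_rot: [[0.145, -0.989, -0.002], [-0.989, -0.145, -0.001], [0.0, 0.002, -1.0]]
wrist_force: [-5.6, 0.8, 9.7]
gripper_width: 0.002
t 4.775 gauge [0.0376 0.0075] z 0.0524 F gauge [-5.39  1.56] 9.67 w 0.0016422746115199414
[[-0.0, -1.0, -0.002], [-1.0, 0.0, -0.0], [0.0, 0.002, -1.0]]
```

```bash
python3 -m crank '[{"delta_rot":[0,0,0],"linear":[-0.004,0,0],"gripper":0},{"delta_rot":[0,0,0],"linear":[-0.004,0,0],"gripper":0},{"delta_rot":[0,0,0],"linear":[-0.004,0,0],"gripper":0},{"delta_rot":[0,0,0],"linear":[-0.004,0,0],"gripper":0},{"delta_rot":[0,0,0],"linear":[-0.004,0,0],"gripper":0},{"delta_rot":[0,0,0],"linear":[-0.004,0,0],"gripper":0}]'; python3 st.py; python3 - <<'E'
from h import *
d=capture("side")["img"][120:345,220:420]
cv2.imwrite("pics/d2.png",cv2.resize(d,None,fx=2.6,fy=2.6,interpolation=cv2.INTER_CUBIC))
E
```

```text
time_s: 5.52
tcp_pos: [0.5379, -0.0214, 0.0524]
ee_rot: [[0.145, -0.989, -0.002], [-0.989, -0.145, -0.001], [0.001, 0.002, -1.0]]
wrist_force: [-2.8, -2.3, 7.7]
gripper_width: 0.007
t 5.525 gauge [0.0376 0.0309] z 0.0524 F gauge [-3.06 -1.86] 7.68 w 0.00681507877145305
[[0.0, -1.0, -0.002], [-1.0, -0.0, -0.001], [0.001, 0.002, -1.0]]
```

View pics/d2.png

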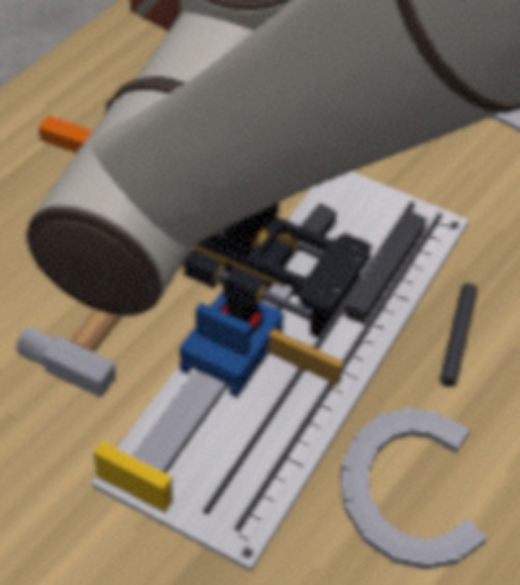

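The carriage is sliding, and the brass plate has moved towards the stop with the tip on the button. I add a little down pressure and continue.

```bash
python3 -m crank '[{"delta_rot":[0,0,0],"linear":[-0.005,0,0.001],"gripper":0},{"delta_rot":[0,0,0],"linear":[-0.007,0,0.0005],"gripper":0},{"delta_rot":[0,0,0],"linear":[-0.007,0,0.0005],"gripper":0},{"delta_rot":[0,0,0],"linear":[-0.007,0,0],"gripper":0},{"delta_rot":[0,0,0],"linear":[-0.007,0,0],"gripper":0},{"delta_rot":[0,0,0],"linear":[-0.007,0,0],"gripper":0},{"delta_rot":[0,0,0],"linear":[-0.007,0,0],"gripper":0}]'; python3 st.py;  python3 -m crank '[{"delta_rot":[0,0,0],"linear":[-0.007,0,0],"gripper":0},{"delta_rot":[0,0,0],"linear":[-0.007,0,0],"gripper":0},{"delta_rot":[0,0,0],"linear":[-0.007,0,0],"gripper":0},{"delta_rot":[0,0,0],"linear":[-0.007,0,0],"gripper":0}]'; python3 st.py; python3 - <<'E'
from h import *
d=capture("side")["img"][120:345,220:420]
cv2.imwrite("pics/d3.png",cv2.resize(d,None,fx=2.6,fy=2.6,interpolation=cv2.INTER_CUBIC))
E
```

```text
time_s: 6.45
tcp_pos: [0.5312, 0.0249, 0.0522]
ee_rot: [[0.145, -0.989, -0.001], [-0.989, -0.145, -0.002], [0.002, 0.001, -1.0]]
wrist_force: [-7.5, -2.5, 19.2]
gripper_width: 0.006
t 6.45 gauge [0.0377 0.0777] z 0.0522 F gauge [-7.81 -1.37] 19.16 w 0.00607134904122733
[[0.001, -1.0, -0.001], [-1.0, -0.001, -0.002], [0.002, 0.001, -1.0]]
time_s: 6.95
tcp_pos: [0.5272, 0.0526, 0.0522]
ee_rot: [[0.146, -0.989, -0.001], [-0.989, -0.145, -0.002], [0.002, 0.001, -1.0]]
wrist_force: [-7.4, -2.9, 20.4]
gripper_width: 0.006
t 6.95 gauge [0.0378 0.1058] z 0.0522 F gauge [-7.78 -1.81] 20.38 w 0.005934228976229789
[[0.001, -1.0, -0.001], [-1.0, -0.001, -0.002], [0.002, 0.001, -1.0]]
```

View pics/d3.png

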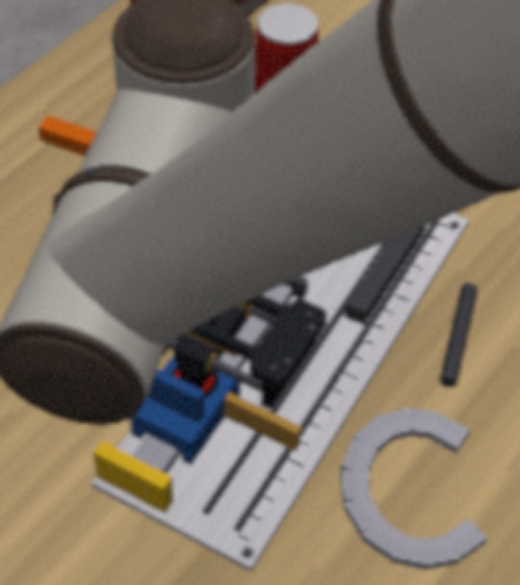

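The side view shows the carriage near the yellow stop with the button still held at 20 N. I finish the travel.

```bash
python3 -m crank '[{"delta_rot":[0,0,0],"linear":[-0.007,0,0],"gripper":0},{"delta_rot":[0,0,0],"linear":[-0.007,0,0],"gripper":0},{"delta_rot":[0,0,0],"linear":[-0.006,0,0],"gripper":0},{"delta_rot":[0,0,0],"linear":[-0.006,0,0],"gripper":0}]'; python3 st.py; python3 -m crank '[{"delta_rot":[0,0,0],"linear":[-0.003,0,0],"gripper":0},{"delta_rot":[0,0,0],"linear":[-0.003,0,0],"gripper":0}]'; python3 st.py; python3 -m crank '[{"delta_rot":[0,0,0],"linear":[-0.003,0,0],"gripper":0},{"delta_rot":[0,0,0],"linear":[-0.003,0,0],"gripper":0}]'; python3 st.py
```

```text
time_s: 7.5
tcp_pos: [0.5235, 0.0784, 0.0523]
ee_rot: [[0.146, -0.989, -0.001], [-0.989, -0.145, -0.002], [0.002, 0.001, -1.0]]
wrist_force: [-7.0, -2.7, 19.5]
gripper_width: 0.005
t 7.5 gauge [0.0379 0.1318] z 0.0523 F gauge [-7.36 -1.68] 19.54 w 0.005151681960723001
[[0.001, -1.0, -0.001], [-1.0, -0.001, -0.002], [0.002, 0.001, -1.0]]
time_s: 7.75
tcp_pos: [0.5226, 0.0844, 0.0523]
ee_rot: [[0.146, -0.989, -0.001], [-0.989, -0.146, -0.002], [0.002, 0.001, -1.0]]
wrist_force: [-6.2, -2.5, 19.9]
gripper_width: 0.002
t 7.75 gauge [0.0379 0.1378] z 0.0523 F gauge [-6.53 -1.56] 19.87 w 0.0018102665957444983
[[0.001, -1.0, -0.001], [-1.0, -0.001, -0.002], [0.002, 0.001, -1.0]]
time_s: 8.0
tcp_pos: [0.523, 0.0885, 0.0523]
ee_rot: [[0.146, -0.989, 0.001], [-0.989, -0.146, -0.004], [0.004, -0.0, -1.0]]
wrist_force: [-0.5, -11.4, 15.3]
gripper_width: 0.005
t 8.0 gauge [0.0389 0.1419] z 0.0523 F gauge [ -2.19 -11.25] 15.26 w 0.00499240936822987
[[0.002, -1.0, 0.0], [-1.0, -0.002, -0.004], [0.004, -0.0, -1.0]]
```

```bash
python3 -m crank '[{"delta_rot":[0,0,0],"linear":[-0.003,0,0.0005],"gripper":0},{"delta_rot":[0,0,0],"linear":[-0.003,0,0],"gripper":0},{"delta_rot":[0,0,0],"linear":[0,0,0],"gripper":0}]'; python3 st.py; python3 - <<'E'
from h import *
a=capture("scene")["img"][205:305,280:430];d=capture("side")["img"][220:345,230:370]
cv2.imwrite("pics/s4.png",cv2.resize(a,None,fx=5,fy=5,interpolation=cv2.INTER_CUBIC));cv2.imwrite("pics/d4.png",cv2.resize(d,None,fx=4.5,fy=4.5,interpolation=cv2.INTER_CUBIC))
E
```

```text
time_s: 8.38
tcp_pos: [0.5233, 0.0949, 0.0522]
ee_rot: [[0.146, -0.989, 0.003], [-0.989, -0.146, -0.003], [0.004, -0.003, -1.0]]
wrist_force: [-0.3, -11.1, 16.2]
gripper_width: 0.007
t 8.375 gauge [0.04   0.1481] z 0.0522 F gauge [ -1.9 -10.9] 16.18 w 0.006860467091012456
[[0.002, -1.0, 0.003], [-1.0, -0.002, -0.004], [0.004, -0.003, -1.0]]
```

View pics/s4.png

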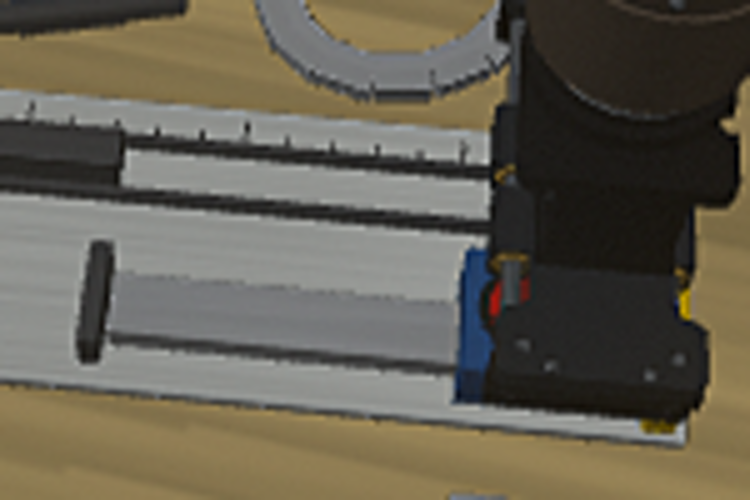

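View pics/d4.png

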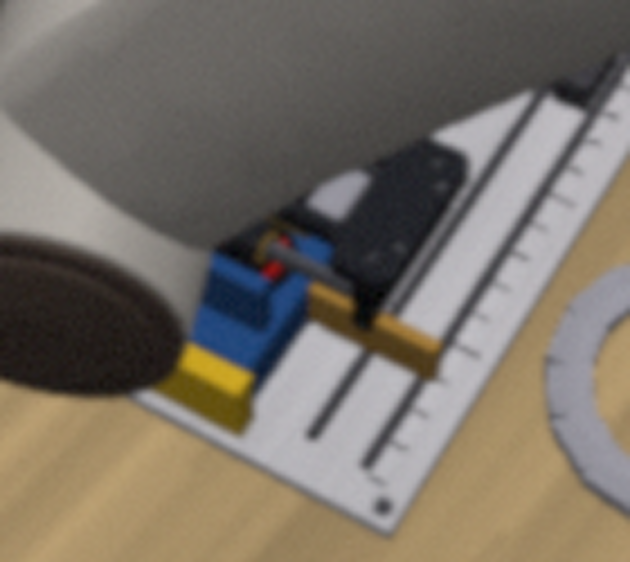

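The side view shows the carriage face against the yellow stop at (215,375). The push force has stepped to 11 N and the tip has begun to slip forward, so the carriage is home. I let the button up by rising straight.

```bash
python3 -m crank '[{"delta_rot":[0,0,0],"linear":[0,0,-0.003],"gripper":0},{"delta_rot":[0,0,0],"linear":[0,0,-0.003],"gripper":0},{"delta_rot":[0,0,0],"linear":[0,0,-0.004],"gripper":0},{"delta_rot":[0,0,0],"linear":[0,0,-0.006],"gripper":0},{"delta_rot":[0,0,0],"linear":[0.006,0,-0.02],"gripper":0},{"delta_rot":[0,0,0],"linear":[0,0,-0.06],"gripper":0},{"delta_rot":[0,0,0],"linear":[0,0,-0.03],"gripper":0}]'; python3 st.py; python3 -m crank '[{"delta_rot":[0,0,0],"linear":[0.05,0.01,0],"gripper":0},{"delta_rot":[0,0,0],"linear":[0.05,0.01,0],"gripper":0},{"delta_rot":[0,0,0],"linear":[0.05,0.01,0],"gripper":0},{"delta_rot":[0,0,0],"linear":[0.05,0.01,0],"gripper":0},{"delta_rot":[0,0,0],"linear":[0.05,0.01,0],"gripper":0},{"delta_rot":[0,0,0],"linear":[0.05,0.015,0],"gripper":0},{"delta_rot":[0,0,0],"linear":[0.04,0.01,0],"gripper":0}]';python3 st.py;python3 - <<'E'
from h import *
a=capture("scene")["img"][205:305,230:430];d=capture("side")["img"][170:345,230:410]
cv2.imwrite("pics/s5.png",cv2.resize(a,None,fx=4,fy=4,interpolation=cv2.INTER_CUBIC));cv2.imwrite("pics/d5.png",cv2.resize(d,None,fx=3.4,fy=3.4,interpolation=cv2.INTER_CUBIC))
cv2.imwrite("pics/w5.png",capture("wrist")["img"])
E
```

```text
time_s: 9.35
tcp_pos: [0.5238, 0.0915, 0.178]
ee_rot: [[0.145, -0.989, 0.005], [-0.989, -0.145, 0.002], [-0.001, -0.005, -1.0]]
wrist_force: [0.5, 0.0, 0.1]
gripper_width: 0.003
t 9.35 gauge [0.0401 0.1447] z 0.178 F gauge [ 0.47 -0.06] 0.06 w 0.0034992516044646885
[[-0.0, -1.0, 0.005], [-1.0, 0.0, 0.001], [-0.001, -0.005, -1.0]]
time_s: 10.22
tcp_pos: [0.4968, -0.2581, 0.1748]
ee_rot: [[0.143, -0.99, 0.0], [-0.99, -0.143, -0.0], [0.0, -0.0, -1.0]]
wrist_force: [0.6, 0.2, 0.6]
gripper_width: 0.005
t 10.225 gauge [-0.0373 -0.1973] z 0.1748 F gauge [0.59 0.1 ] 0.58 w 0.004911033979722948
[[-0.001, -1.0, 0.0], [-1.0, 0.001, -0.0], [0.0, -0.0, -1.0]]
```

View pics/s5.png

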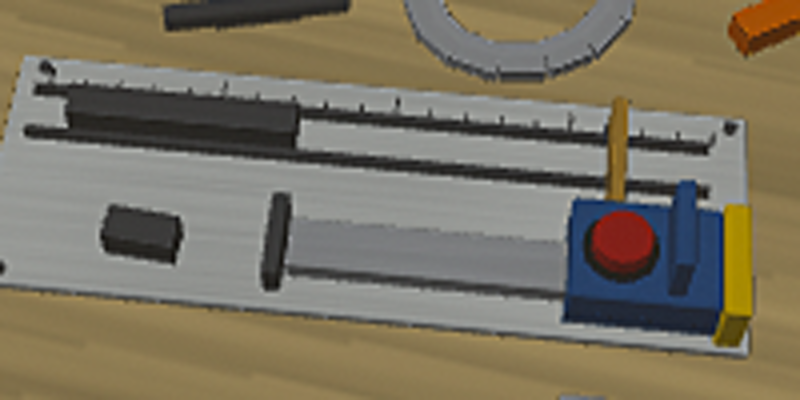

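View pics/d5.png

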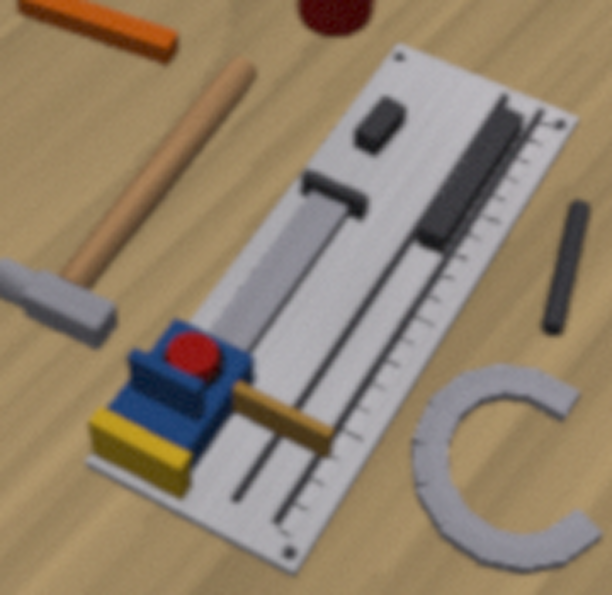

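View pics/w5.png

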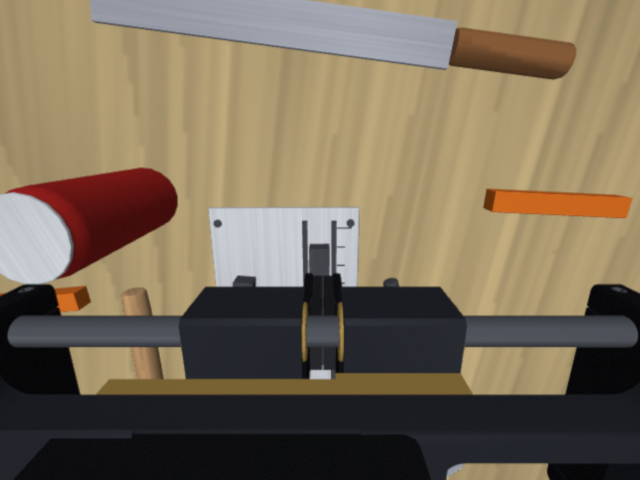

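The views show the carriage touching the yellow stop, with the button up at scene crop (622,240) and no gap. Before going down behind the bar I check the can's clearance from the gripper body and where the bar's tail is.

```bash
python3 - <<'E'
from h import *
G=np.load("g.npz");R,t=G["R"],G["t"];S=capture("scene");D=capture("side")
f=lambda q:np.round(R.T@(q[:2]-t),4)
print("can",f(plane(S,196,267,.15)),f(plane(D,330.5,130,.15)))
a1=red(S["img"],370,250,405,280);a2=red(D["img"],270,255,300,285);p,e=tri(ray(S,*a1[:2]),ray(D,*a2[:2]));print("button",p,e,f(p),a1[2:],a2[2:])
for n,u in[("head",(300,103)),("headR",(297,130)),("tailL",(68,88))]: print(n,f(plane(S,u[0]/4+230,u[1]/4+205,.028)))
for n,u in[("tail",(502,108)),("tailR",(522,115)),("headL",(420,232)),("headR",(446,240))]: print(n,f(plane(D,u[0]/3.4+230,u[1]/3.4+170,.028)))
E
```

```text
can [ 0.1362 -0.2169] [ 0.1308 -0.2139]
button [0.52635611 0.08162316 0.05548392] [np.float64(0.00025888252138312005), np.float64(0.00025888252138320207)] [0.0412 0.1346] (178, array([258., 272.]), array([378., 392.])) (137, array([268., 280.]), array([279., 293.]))
head [-0.0433 -0.043 ]
headR [-0.0252 -0.0425]
tailL [-0.0396 -0.1741]
tail [-0.0291 -0.17  ]
tailR [-0.0443 -0.1711]
headL [-0.0293 -0.0401]
headR [-0.0474 -0.0428]
```

The button moved 0.1306 m, which matches a 0.130 travel. The can clears the gripper body by about 40 mm. I descend behind the tail.

```bash
python3 -m crank '[{"delta_rot":[0,0,0],"linear":[0.002,0,0.04],"gripper":0},{"delta_rot":[0,0,0],"linear":[0,0,0.04],"gripper":0},{"delta_rot":[0,0,0],"linear":[0,0,0.04],"gripper":0},{"delta_rot":[0,0,0],"linear":[0,0,0],"gripper":0},{"delta_rot":[0,0,0],"linear":[0,0,0],"gripper":0}]'; python3 st.py;python3 - <<'E'
from h import *
d=capture("side")["img"][150:260,320:430];cv2.imwrite("pics/d6.png",cv2.resize(d,None,fx=5,fy=5,interpolation=cv2.INTER_CUBIC))
a=capture("scene")["img"][180:300,210:330];cv2.imwrite("pics/s6.png",cv2.resize(a,None,fx=5,fy=5,interpolation=cv2.INTER_CUBIC))
E
```

```text
time_s: 11.1
tcp_pos: [0.4989, -0.2577, 0.0566]
ee_rot: [[0.146, -0.989, 0.002], [-0.989, -0.146, -0.001], [0.001, -0.002, -1.0]]
wrist_force: [1.2, -0.7, 0.2]
gripper_width: 0.005
t 11.1 gauge [-0.0351 -0.1972] z 0.0566 F gauge [ 1.05 -0.88] 0.2 w 0.00524070614285027
[[0.002, -1.0, 0.002], [-1.0, -0.002, -0.001], [0.001, -0.002, -1.0]]
```

View pics/d6.png

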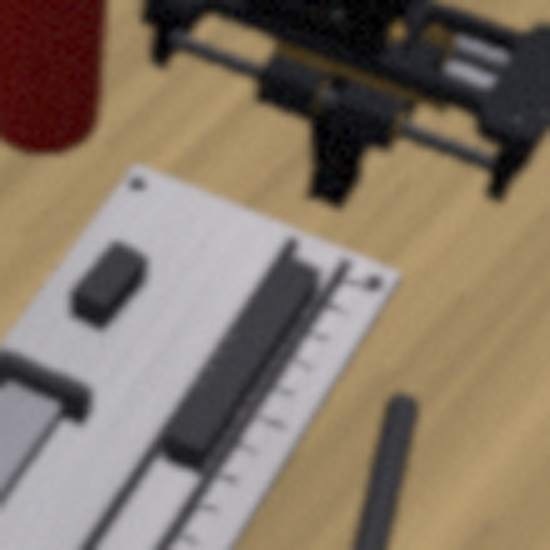

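View pics/s6.png

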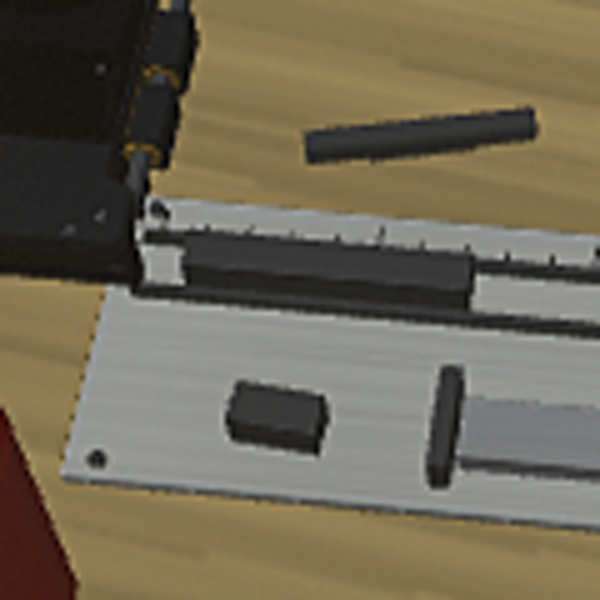

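The side view shows the fingertip at (330,200) lined up with the trough, behind the bar's tail at (300,265). I lower to about 19 mm, above the 14 mm walls, and start pushing.

```bash
python3 -m crank '[{"delta_rot":[0,0,0],"linear":[0,0,0.02],"gripper":0},{"delta_rot":[0,0,0],"linear":[0,0,0.012],"gripper":0},{"delta_rot":[0,0,0],"linear":[0,0,0.005],"gripper":0},{"delta_rot":[0,0,0],"linear":[0,0,0],"gripper":0}]'; python3 st.py; python3 -m crank '[{"delta_rot":[0,0,0],"linear":[-0.005,0,0],"gripper":0},{"delta_rot":[0,0,0],"linear":[-0.005,0,0],"gripper":0},{"delta_rot":[0,0,0],"linear":[-0.005,0,0],"gripper":0},{"delta_rot":[0,0,0],"linear":[-0.005,0,0],"gripper":0},{"delta_rot":[0,0,0],"linear":[-0.005,0,0],"gripper":0},{"delta_rot":[0,0,0],"linear":[-0.005,0,0],"gripper":0}]';python3 st.py
```

```text
time_s: 11.7
tcp_pos: [0.4975, -0.2581, 0.0182]
ee_rot: [[0.145, -0.989, 0.0], [-0.989, -0.145, -0.0], [0.0, 0.0, -1.0]]
wrist_force: [0.0, 0.3, -0.1]
gripper_width: 0.005
t 11.7 gauge [-0.0365 -0.1974] z 0.0182 F gauge [0.08 0.34] -0.08 w 0.004647341408678831
[[-0.0, -1.0, -0.0], [-1.0, 0.0, -0.0], [0.0, 0.0, -1.0]]
time_s: 12.45
tcp_pos: [0.4935, -0.2283, 0.0184]
ee_rot: [[0.145, -0.989, 0.001], [-0.989, -0.145, -0.0], [0.001, -0.001, -1.0]]
wrist_force: [0.5, -3.0, 1.2]
gripper_width: 0.004
t 12.45 gauge [-0.0362 -0.1673] z 0.0184 F gauge [ 0.08 -3.06] 1.22 w 0.003650678900290974
[[0.0, -1.0, 0.001], [-1.0, -0.0, -0.001], [0.001, -0.001, -1.0]]
```

```bash
python3 -m crank '[{"delta_rot":[0,0,0],"linear":[-0.008,0,0],"gripper":0},{"delta_rot":[0,0,0],"linear":[-0.008,0,0],"gripper":0},{"delta_rot":[0,0,0],"linear":[-0.008,0,0],"gripper":0},{"delta_rot":[0,0,0],"linear":[-0.008,0,0],"gripper":0},{"delta_rot":[0,0,0],"linear":[-0.008,0,0],"gripper":0},{"delta_rot":[0,0,0],"linear":[-0.008,0,0],"gripper":0},{"delta_rot":[0,0,0],"linear":[-0.008,0,0],"gripper":0},{"delta_rot":[0,0,0],"linear":[-0.008,0,0],"gripper":0}]';python3 st.py;python3 -m crank '[{"delta_rot":[0,0,0],"linear":[-0.008,0,0],"gripper":0},{"delta_rot":[0,0,0],"linear":[-0.008,0,0],"gripper":0},{"delta_rot":[0,0,0],"linear":[-0.008,0,0],"gripper":0},{"delta_rot":[0,0,0],"linear":[-0.008,0,0],"gripper":0},{"delta_rot":[0,0,0],"linear":[-0.008,0,0],"gripper":0},{"delta_rot":[0,0,0],"linear":[-0.008,0,0],"gripper":0},{"delta_rot":[0,0,0],"linear":[-0.006,0,0],"gripper":0},{"delta_rot":[0,0,0],"linear":[-0.005,0,0],"gripper":0},{"delta_rot":[0,0,0],"linear":[-0.004,0,0],"gripper":0}]';python3 st.py;python3 - <<'E'
from h import *
d=capture("side")["img"][200:345,260:400];cv2.imwrite("pics/d7.png",cv2.resize(d,None,fx=4,fy=4,interpolation=cv2.INTER_CUBIC))
E
```

```text
time_s: 13.45
tcp_pos: [0.484, -0.1646, 0.0183]
ee_rot: [[0.145, -0.989, 0.0], [-0.989, -0.145, -0.0], [0.0, -0.0, -1.0]]
wrist_force: [1.0, -6.1, 4.4]
gripper_width: 0.008
t 13.45 gauge [-0.0364 -0.103 ] z 0.0183 F gauge [ 0.13 -6.23] 4.38 w 0.007605213378238635
[[0.0, -1.0, 0.0], [-1.0, -0.0, -0.0], [0.0, -0.0, -1.0]]
time_s: 14.58
tcp_pos: [0.4744, -0.1023, 0.0179]
ee_rot: [[0.144, -0.99, -0.001], [-0.99, -0.144, 0.0], [-0.0, 0.001, -1.0]]
wrist_force: [1.6, -4.4, 3.6]
gripper_width: 0.003
t 14.575 gauge [-0.0369 -0.0399] z 0.0179 F gauge [ 0.98 -4.59] 3.56 w 0.0029034095847598708
[[-0.0, -1.0, -0.001], [-1.0, 0.0, 0.0], [-0.0, 0.001, -1.0]]
```

View pics/d7.png

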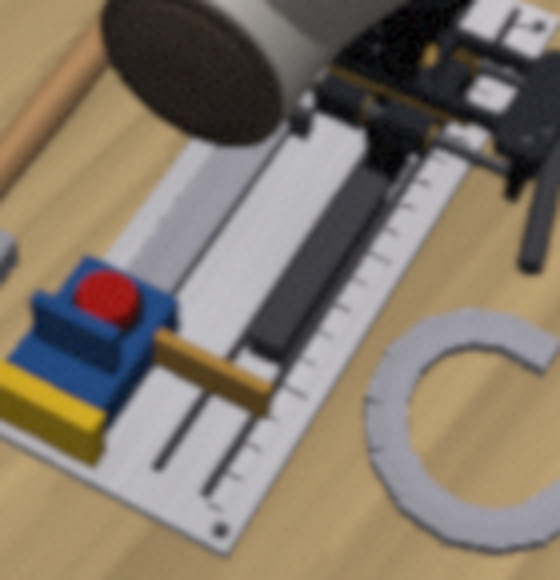

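The bar slides in the trough, with its head at (265,345) and the brass plate at (215,375). About 30 mm remains, so I approach more slowly.

```bash
python3 -m crank '[{"delta_rot":[0,0,0],"linear":[-0.004,0,0],"gripper":0},{"delta_rot":[0,0,0],"linear":[-0.004,0,0],"gripper":0},{"delta_rot":[0,0,0],"linear":[-0.004,0,0],"gripper":0},{"delta_rot":[0,0,0],"linear":[-0.004,0,0],"gripper":0},{"delta_rot":[0,0,0],"linear":[-0.004,0,0],"gripper":0},{"delta_rot":[0,0,0],"linear":[-0.003,0,0],"gripper":0}]';python3 st.py;python3 -m crank '[{"delta_rot":[0,0,0],"linear":[-0.002,0,0],"gripper":0},{"delta_rot":[0,0,0],"linear":[-0.002,0,0],"gripper":0}]';python3 st.py;python3 -m crank '[{"delta_rot":[0,0,0],"linear":[-0.002,0,0],"gripper":0},{"delta_rot":[0,0,0],"linear":[-0.002,0,0],"gripper":0}]';python3 st.py
```

```text
time_s: 15.38
tcp_pos: [0.4711, -0.0795, 0.0179]
ee_rot: [[0.144, -0.99, -0.001], [-0.99, -0.144, 0.0], [-0.0, 0.001, -1.0]]
wrist_force: [1.0, -1.7, 0.2]
gripper_width: 0.004
t 15.375 gauge [-0.0368 -0.0169] z 0.0179 F gauge [ 0.79 -1.85] 0.16 w 0.004066991610092233
[[-0.0, -1.0, -0.001], [-1.0, 0.0, 0.0], [-0.0, 0.001, -1.0]]
time_s: 15.62
tcp_pos: [0.4706, -0.0758, 0.0179]
ee_rot: [[0.144, -0.99, -0.001], [-0.99, -0.144, 0.0], [-0.0, 0.001, -1.0]]
wrist_force: [0.4, -1.7, -1.5]
gripper_width: 0.006
t 15.625 gauge [-0.0368 -0.0131] z 0.0179 F gauge [ 0.15 -1.74] -1.46 w 0.005765986635210828
[[-0.0, -1.0, -0.001], [-1.0, 0.0, 0.0], [-0.0, 0.001, -1.0]]
time_s: 15.88
tcp_pos: [0.47, -0.0735, 0.0182]
ee_rot: [[0.146, -0.989, -0.001], [-0.989, -0.146, -0.002], [0.002, 0.002, -1.0]]
wrist_force: [2.8, -19.7, -1.5]
gripper_width: 0.007
t 15.875 gauge [-0.037  -0.0108] z 0.0182 F gauge [ -0.11 -19.92] -1.46 w 0.006598134744545217
[[0.001, -1.0, -0.002], [-1.0, -0.001, -0.002], [0.002, 0.002, -1.0]]
```

The force jumped to 20 N at tip y=-0.0108, near the predicted -0.0065, so the bar has butted against the plate. I back off along the trough first, then rise and look.

```bash
python3 -m crank '[{"delta_rot":[0,0,0],"linear":[0.004,0,0],"gripper":0},{"delta_rot":[0,0,0],"linear":[0.01,0,0],"gripper":0},{"delta_rot":[0,0,0],"linear":[0.03,0,0],"gripper":0},{"delta_rot":[0,0,0],"linear":[0.02,0,-0.04],"gripper":0},{"delta_rot":[0,0,0],"linear":[0.02,0,-0.05],"gripper":0},{"delta_rot":[0,0,0],"linear":[0.05,0,-0.035],"gripper":0},{"delta_rot":[0,0,0],"linear":[0.05,0,-0.02],"gripper":0},{"delta_rot":[0,0,0],"linear":[0.05,0,0],"gripper":0},{"delta_rot":[0,0,0],"linear":[0,0,0],"gripper":0}]';python3 st.py;python3 - <<'E'
from h import *
G=np.load("g.npz");R,t=G["R"],G["t"];S=capture("scene");D=capture("side")
a1=red(S["img"],370,250,405,280);a2=red(D["img"],270,255,300,285);p,e=tri(ray(S,*a1[:2]),ray(D,*a2[:2]));print("button",p,e,R.T@(p[:2]-t))
d=D["img"][220:340,250:370];cv2.imwrite("pics/d8.png",cv2.resize(d,None,fx=5,fy=5,interpolation=cv2.INTER_CUBIC))
a=S["img"][215:300,300:430];cv2.imwrite("pics/s8.png",cv2.resize(a,None,fx=6,fy=6,interpolation=cv2.INTER_CUBIC))
cv2.imwrite("pics/full8.png",S["img"])
E
```

```text
time_s: 17.0
tcp_pos: [0.5041, -0.3064, 0.1628]
ee_rot: [[0.14, -0.99, 0.001], [-0.99, -0.14, 0.0], [0.0, -0.001, -1.0]]
wrist_force: [0.3, 0.0, 0.1]
gripper_width: 0.007
t 17.0 gauge [-0.037  -0.2462] z 0.1628 F gauge [ 0.27 -0.04] 0.15 w 0.007296764649202801
[[-0.005, -1.0, 0.001], [-1.0, 0.005, -0.0], [0.0, -0.001, -1.0]]
button [0.52647712 0.08155142 0.05560963] [np.float64(0.00026453219984392135), np.float64(0.00026453219984398727)] [0.04128222 0.13447741]
```

View pics/d8.png

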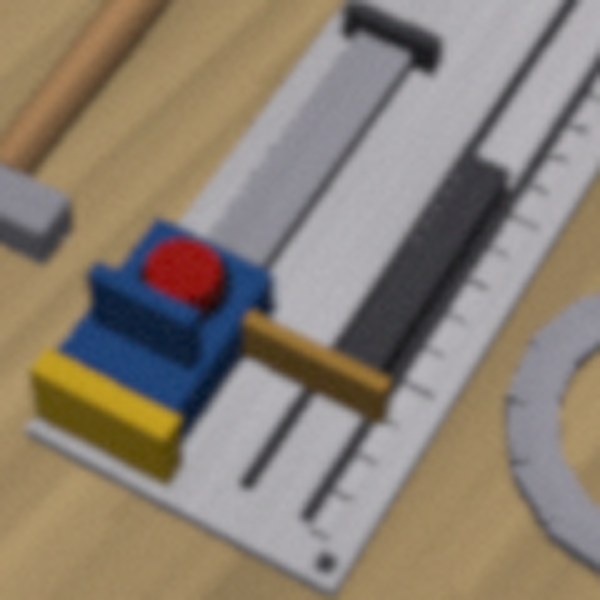

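View pics/s8.png

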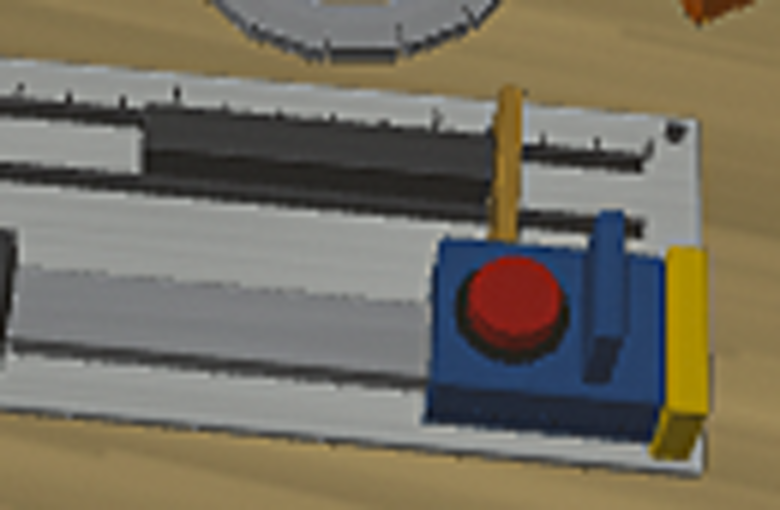

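View pics/full8.png

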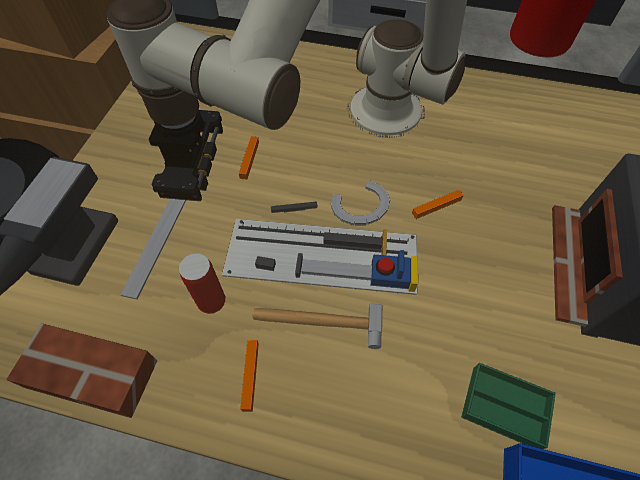

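The bar's head meets the brass plate at scene crop (493,170) with no gap. The carriage touches the yellow stop, the button is up, the other things haven't moved, and the arm is clear.

```bash
python3 -c "
from station import workorder;print(workorder.finish_job())"
```

```text
the job is handed in; nothing more can be done
None
```

The gauge is set to full length and the job is handed in, at about 17 s on the robot's clock. I pressed the lock button with the shut fingertips and kept it down while sliding the carriage to the yellow stop. Then I let it up, pushed the bar by its free end against the brass plate, and backed clear.

**Carriage:** The button was fully down, at 8–20 N, at every reading along the slide. At the end the tip slipped on the button against a stopped carriage, with about 11 N of sideways force. The button measured 0.1305 m of travel against the 0.130 expected, and it stayed there after the bar was pushed.

**Bar:** The push force jumped from 2 N to 20 N at tip y = -0.011, about 4 mm short of my rough prediction of -0.0065. The scene and side pictures show no gap between bar and plate.

**Clearance:** The wrist force reads about 0 with the arm clear, and the other things look unmoved in the last picture.

**Heights:** Triangulated button heights came out 3 to 5 mm below the stated 60 mm. I put that down to the colour mask also taking in the button's side. I judged the button up from the pictures and did not test the lock separately.

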